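# Set a jar and the funnel boom at the powder-filling station

### The job

At the filling station, push the sliding jaw shut on the small jar until the jar is pressed snugly between it and the fixed jaw, and leave it clamped so. Then pinch the grip block of the telescoping funnel boom so that its lock button is pressed in, pull the boom out to the 120 mm mark (the third long line from the sleeve, funnel over the jar) without dragging it against the lock, and finish while still holding it there with the button pressed. Leave the other things on the counter where they are.

Things in the scene. Friction and masses are not known exactly. Their poses are not given: they have to be found in the camera images.
- station: Fixed filling station: grey base plate 210 x 470 mm, 12 mm thick. Origin on the counter; at yaw 0 its x points away from the robot, y to the robot's left (yaw within 0.25 rad). Near the -y end a dark upright plate is the fixed jaw, 60 mm wide, 45 mm tall, flat face to -x. A square sleeve on two posts at the +y end, top 150 mm above the counter; the boom slides out of it along station -y.
- seat (a point): Where the jar's axis stands when the jar touches the middle of the fixed jaw, on the base plate's top (12 mm above the counter). Station frame (0, -0.140, 0.012); same axes as the station. The fixed jaw's face is at station x = 0.032.
- jaw_face (a point): Middle of the jaw's flat face, 37 mm above the counter; its x axis points to the jar, whose axis is 32 mm ahead of it when they touch.
- jar: Loose empty clear round jar standing on the base plate between the sliding and the fixed jaw: 64 mm across, 80 mm tall, narrower open mouth (54 mm), about 120 g. Origin at the centre of its underside. Starts 8 to 13 mm short of the fixed jaw and up to 7 mm to either side of the seat's middle (it may stay so).
- jaw (a joint): Travel of the sliding jaw towards the fixed jaw (station +x), m: 0 fully open, 0.050 end stop; it meets a jar that touches the fixed jaw at 0.032. Slides with about 3 N of friction and stays where it is left.
- jaw_handle (a point): Grip point on the jaw's upright aluminium handle, a post 16 mm (along the slide) x 18 mm (across it) that stands up from 27 to 98 mm above the counter; this point is on its axis, 85 mm above the counter. The jaw's flat face (50 mm wide, its top 60 mm above the counter) is 34 mm ahead of it, towards station +x.
- boom (a joint): Extension of the telescoping boom out of the sleeve along station -y, m: 0 retracted, 0.165 end stop; equals the scale reading under the pointer. Locked by a brake (some 35 N) unless the lock button is pressed; pressed, it slides with about 1 N of friction.
- boom_grip (a point): Centre of the boom's black grip block with its button, 134 mm above the counter. The block is 26 mm along station x, 30 mm along the boom, 44 mm tall (112 to 156 mm above the counter). Block and button are 34 mm wide along station x, 28 mm once pressed. A steel funnel (56 mm across, top 148 mm above the counter) is fixed 65 mm beyond the block, towards station -y.
- lock (a joint): Travel of the lock button into the block, m: 0 out (locked), 0.006 fully pressed (released). A grey button, 20 mm long, 22 mm tall, at mid height on the block's -x (robot) side, 8 mm proud, pressed towards station +x; spring 6 to 9 N. It springs out once let go, so pinch it together with the block's far side while moving the boom.
- pointer (a point): Dark pointer under the funnel, over the scale, 106 mm above the counter; moves with the boom.
- mark120 (a point): The 120 mm mark: the third long line on the fixed white scale bar (station x 41 to 63 mm, top 104 mm above the counter), counted from the sleeve. Short lines every 10 mm, long ones at 40, 80, 120, 160 mm. Boom extension is 0.120 here, and the funnel is then above the seat.
- funnel (a point): Centre of the funnel's spout mouth, 104 mm above the counter; 12 mm above the jar's rim level.
- spare_jar: Bystander: larger loose clear jar, 80 mm across, 105 mm tall, standing on the counter. Origin under its centre.
- syrup_bottle: Bystander: amber bottle, 52 mm across, 130 mm tall, beyond the station. Origin under its centre.
- jar_lid: Bystander: metal jar lid, 60 mm across, 14 mm thick, lying on the base plate. Origin under its centre.
- spoon: Bystander: steel spoon, 150 mm long, lying on the counter. Origin on its underside.
- paperweight: Bystander: glass paperweight, 60 mm across, 42 mm tall. Origin under its centre.
- stapler: Bystander: stapler, 130 x 34 x 50 mm. Origin under its centre.
- pill_tub: Bystander: white tub, 48 mm across, 70 mm tall, beyond the station. Origin under its centre.
Not all that is in view belongs to the job. What is shaped like the jar but blue or orange is not meant.

How it is judged:
On the way, in this order (a step that is already met when the one before it is completed fails the run):
1. the sliding jaw presses the jar (over 2 N) against the fixed jaw (contact force between jaw and jar above 2 N and x of jar in the frame of seat between -0.004 and 0.004 m and horizontal distance between jar and seat below 0.015 m and angle between jar's own z axis and vertical below 0.1 rad), for 0.2 s.
2. the lock button is pressed in with the boom still near its start (value of joint lock above 0.004 m and value of joint boom below 0.035 m), for 0.05 s.
At the end, for the whole second after the job is handed in: The fingers hold the boom's grip block (over 5 N) with the lock button at least 4 mm in and the boom at rest at 120 mm, within 5 mm; the jar stands upright between the jaws, within 4 mm of touching each of them and within 15 mm of the seat (value of joint boom between 0.115 and 0.125 m and velocity of joint boom between -0.01 and 0.01 m/s and value of joint lock above 0.004 m and contact force between the fingers and boom above 5 N and x of jar in the frame of jaw_face below 0.036 m and x of jar in the frame of seat between -0.004 and 0.004 m and horizontal distance between jar and seat below 0.015 m and angle between jar's own z axis and vertical below 0.1 rad); the arm keeps its last pose, push and grip.
It fails at once if the boom is dragged with its lock button out (value of joint lock below 0.002 m and velocity of joint boom above 0.05 m/s).
It fails at once if a bystander is moved by more than 30 mm (distance of any of spare_jar, syrup_bottle, jar_lid, spoon, paperweight, stapler, pill_tub from where it was at the start of the episode above 0.03 m).
It also fails if it takes over 51 s, if anything falls off the work surface, if the arm or the gripper's body presses on something with over 40 N, if the wrist force passes 120 N, or if a joint passes its speed limit or range.

### The arm

A 7-joint arm with a two-finger parallel gripper is mounted at the origin on the work surface. World frame = base frame: x ahead of the robot, y to its left, z up, the work surface at z = 0. Lengths are in m, angles in rad, forces in N, time in s.
With the tool pointing down it reaches from about 0.4 to 0.875 m from the base axis. Payload 19.3 kg.
Tool frame: the origin (TCP) lies midway between the tips of the shut fingers; the grasp point (between the pads) lies bot.tcp_to_grasp behind it (bot.tcp_to_grasp is the distance from the TCP to the grasp point, in m); z points along the fingers, y is the line along which they close (so a half turn about z gives the same grasp; the last joint's range is limited). The gripper opens to 85 mm and grips with 20 to 120 N. Pads are 22 mm wide; open, the fingers measure 114 mm over their backs; the gripper's body (76 mm by 85 mm) begins 54 mm behind the grasp point. The pads swing forward as they close: fully open they stand 13 mm farther back than shut.
Start: joints at [1.19, 0.521, -0.036, 1.599, 0.021, 1.021, -0.113], TCP at [0.191, -0.595, 0.231] pointing down, gripper open.
Joint ranges: [-2.91, 2.91], [-0.3, 2.13], [-1.5, 1.42], [0.17, 2.43], [-1.26, 4.41], [0.16, 1.93], [-2.52, 2.52]. Speed limits (rad/s): [1.89, 1.89, 2.39, 2.39, 3.01, 3.01, 3.01].

### API

Orientations are given as [roll, pitch, yaw] about the fixed x, y, z axes, in that order (R = Rz(yaw) Ry(pitch) Rx(roll)).
In Python, from workcell import observe, imaging, bot gives the robot as it stands.
- The arm moves only by the tool send_rows, never from a script. Its argument "plan" is text: rows parted by semicolons, each of 7 numbers parted by spaces: the shift along the tool's x, y, z in m, then the turn, a rotation vector about the tool's x, y, z in degrees, then the finger opening in m, from 0 to 0.0854. In form: dx dy dz rx ry rz claw; .... A call has 1 to 10 rows; each row is the pose to reach, as a shift and turn from the pose commanded when the call began, along the tool's axes at that moment; what a row does not reach only later rows make up. A row lasts 1/12 s, in which the tool goes at most 41.7 mm and 7.16 degrees, less where a joint would pass 70% of its speed; a pose out of reach is approached as far as the arm can. A call with a gripper value outside its range is refused whole. The fingers move at their own pace and stop on an object; "grip_force" is the grip in N (left out, the last holds). Time passes only in rows, so rows that repeat a pose let the fingers close. It gives the time, the measured TCP pose, the force, the opening and the grip force at its end, in the units of the state.
- observe(): the state, without advancing time (a new reading comes with each control period).
- imaging.grab_frame(name): name is "scene" or "top" or "wrist"; returns a dict with "color" (480x640x3 uint8, red, green, blue), "fx", "fy", "cx", "cy" (pixels), "eye" and "orientation" of the camera in the world; the wrist camera has in their place "tool_from_camera" (4x4, takes a point from camera to tool coordinates, whose origin is the TCP and whose axes are the flange's). Camera axes: x right, y down, z forward; pixel columns grow to the right and rows downward; lengths in m; the calibration is good to about 2 mm. The wrist camera is an equidistant fisheye: a pixel r from the principal point sees the ray r / f radians off the axis. A picture is of the moment at which its call begins: read the wrist's pose just before it. There is no depth.
- bot.job_done(): hands the job in; it is judged then, once.
The state is a dict: "clock": time; "qpos": joint angles; "qd": joint speeds; "joint_efforts": joint torques, N m; "position": TCP position; "tool_rot": TCP orientation; "force": force on the tool from outside, world axes, zero at the start; "moment": the same for the moment, N m; "grip_width": finger opening in m; "finger_force": force on a finger pad.
Only numpy, scipy, OpenCV 4.12 (cv2) and the standard library are available. Lean on these libraries where they do the work, as an engineer would, in place of code of your own. Each camera call takes 0.05 s, during which the arm holds its last target. There are 200 camera calls.

## Working session

There is one attempt and no reset: what is moved stays moved. The work goes in short steps, Python scripts to look and compute and a tool call to move; the robot and the scene stay as the last step left them, time stands still between calls to the robot, and variables do not carry over. Pictures are saved under pics/ and viewed, at most 10 in all, crops included, and the job is handed in when it is done.

Besides the shell and the picture viewer there is one more tool, called after "Call:" as name(argument=value, ...) on one line, values as JSON. send_rows: Moves the arm, as the interface text tells. Its arguments: {"type":"object","properties":{"plan":{"type":"string"},"grip_force":{"type":"number"}},"required":["plan"]}

```bash
mkdir -p pics
python3 - <<'E'
from workcell import observe, imaging, bot
import cv2
print(observe(), bot.tcp_to_grasp)
for n in("scene","top"):
    f=imaging.grab_frame(n); cv2.imwrite(f"pics/{n}0.png",f["color"][:,:,::-1])
    print(n,{k:v for k,v in f.items() if k!="color"})
E
```

```text
{'clock': 0.0, 'qpos': array([ 1.18977628,  0.52203404, -0.03637453,  1.59997596,  0.02120566,
        1.0210956 , -0.1128253 ]), 'qd': array([-0.00049588, -0.00057162,  0.00053242, -0.00012788, -0.0003888 ,
        0.00045349, -0.00014857]), 'joint_efforts': array([ 4.28450612e-04, -9.27096176e+01,  1.97980665e+00, -3.69933486e+01,
        1.78772846e-02,  8.14705360e-03, -3.11969825e-05]), 'position': array([ 0.19104114, -0.59474599,  0.2307242 ]), 'tool_rot': array([-3.14046641e+00,  6.10481483e-05,  3.10828047e-01]), 'force': array([ 0.01973951, -0.3873869 , -0.01979139]), 'moment': array([ 0.00829412,  0.02005528, -0.00884734]), 'finger_force': 0.0, 'grip_width': 0.08511476412800002} 0.0187
scene {'fx': 576.073445546389, 'fy': 576.073445546389, 'cx': 333.4178679001314, 'cy': 238.26756996912908, 'eye': array([1.19275757, 0.54755167, 1.22343113]), 'orientation': array([-2.49646107, -0.0041848 ,  2.27966491])}
top {'fx': 579.5066869564774, 'fy': 579.5066869564774, 'cx': 313.3947346332468, 'cy': 245.04941016005367, 'eye': array([0.43969696, 0.00432115, 1.4370538 ]), 'orientation': array([-3.06761578,  0.02410883, -1.59297292])}
```

View pics/top0.png

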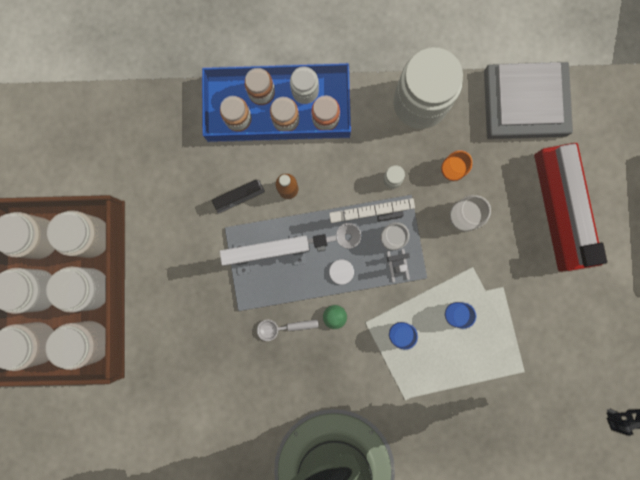

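View pics/scene0.png

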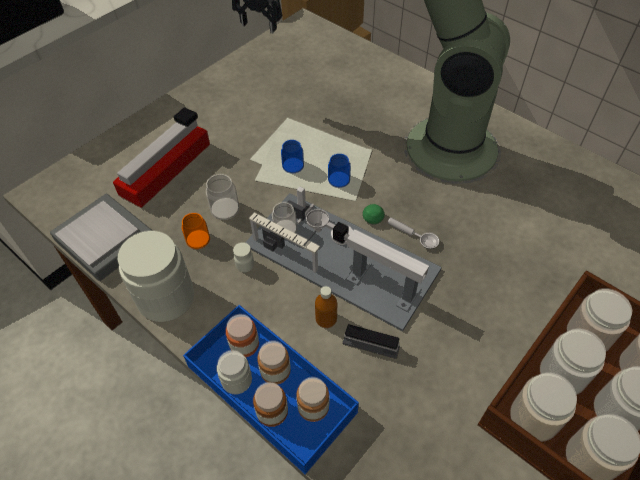

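The top view shows the station at px (225–425, 200–310). The funnel is near (348,236), the grip block (320,241), the jar (396,238) and the jaw handle (~403,267). The scene view agrees. I'll enlarge both.

Run:
```python
import cv2
a=cv2.imread("pics/top0.png")[190:320,215:435]; cv2.imwrite("pics/topc.png",cv2.resize(a,None,fx=3.6,fy=3.6,interpolation=cv2.INTER_CUBIC))
a=cv2.imread("pics/scene0.png")[175:335,235:447]; cv2.imwrite("pics/scenec.png",cv2.resize(a,None,fx=3.7,fy=3.7,interpolation=cv2.INTER_CUBIC))
```

```text
(no output)
```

View pics/topc.png

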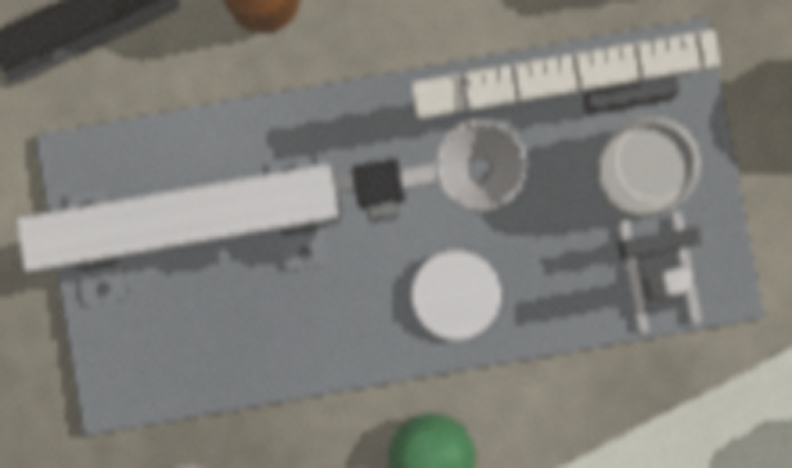

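View pics/scenec.png

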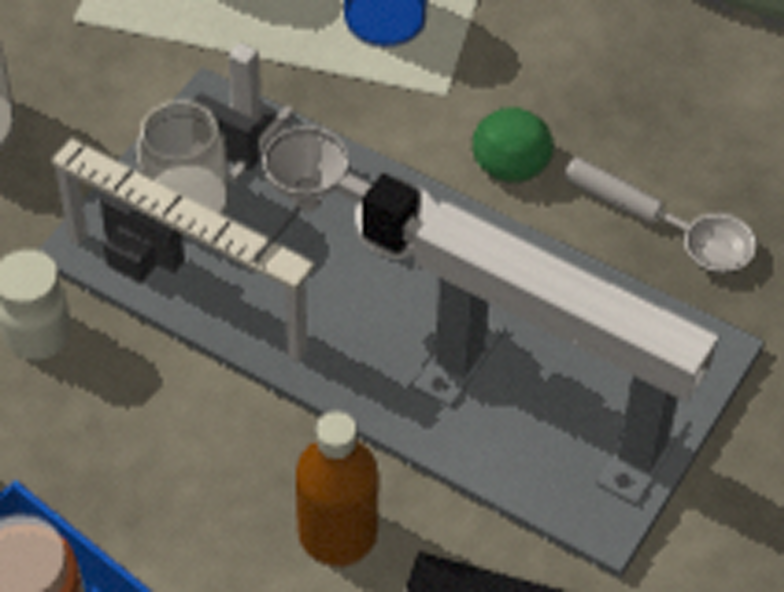

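The top crop shows the plate corners at (38,137), (708,18), (760,318) and (85,435). It also shows the long marks, the funnel centre (482,164) and the jaw handle top (680,280). The scene crop shows the handle top at (245,50), the funnel centre (304,162) and the plate corners. Next I'll fit the station pose to these.

```bash
cat > h.py <<'E'
import numpy as np
from scipy.spatial.transform import Rotation as R
from scipy.optimize import least_squares
C={"top":(579.5067,313.3947,245.0494,[0.43969696,0.00432115,1.4370538],[-3.06761578,0.02410883,-1.59297292]),
"scene":(576.0734,333.4179,238.2676,[1.19275757,0.54755167,1.22343113],[-2.49646107,-0.0041848,2.27966491])}
def proj(c,P):
    f,cx,cy,e,o=C[c]; q=R.from_euler("xyz",o).inv().apply(np.atleast_2d(P)-e)
    return np.c_[cx+f*q[:,0]/q[:,2],cy+f*q[:,1]/q[:,2]]
def st(p,P):
    P=np.atleast_2d(P); c,s=np.cos(p[2]),np.sin(p[2])
    return np.c_[p[0]+c*P[:,0]-s*P[:,1],p[1]+s*P[:,0]+c*P[:,1],P[:,2]]
E
cat > fit.py <<'E'
from h import *
T=lambda u,v:(215+(u+.5)/3.6-.5,190+(v+.5)/3.6-.5)
S=lambda u,v:(235+(u+.5)/3.7-.5,175+(v+.5)/3.7-.5)
def obs(p):
    x,y,w,ox,oy,e=p
    L=[("top",(.105+ox,.235+oy,.012),T(38,137)),("top",(.105+ox,-.235+oy,.012),T(708,18)),("top",(-.105+ox,-.235+oy,.012),T(760,318)),("top",(-.105+ox,.235+oy,.012),T(85,435)),
    ("scene",(.105+ox,.235+oy,.006),S(625,572)),("scene",(-.105+ox,.235+oy,.012),S(762,343)),("scene",(.105+ox,-.235+oy,.006),S(45,250)),
    ("scene",(-.098,-.14,.098),S(245,50)),("top",(-.098,-.14,.098),T(681,279)),
    ("top",(0,-.02-e,.148),T(482,164)),("scene",(0,-.02-e,.148),S(304,162))]
    for k,(t,s) in enumerate([((513,87),(222,232)),((575,74),(174,207)),((637,62),(126,182)),((700,49),(80,157))]):
        P=(.052,-.02-.04*(k+1),.104); L+=[("top",P,T(*t)),("scene",P,S(*s))]
    return L
def res(p): return np.concatenate([proj(c,st(p,P))[0]-q for c,P,q in obs(p)])
r=least_squares(res,[.58,0,.15,0,0,0],loss="soft_l1")
print(r.x.round(4)); print(res(r.x).reshape(-1,2).round(1).tolist())
p=r.x
for n,P in dict(handle=(-.098,-.14,.085),seat=(0,-.14,.012),block=(0,.045-p[5],.134),mark=(.052,-.14,.104),blk120=(0,-.075,.134)).items(): print(n,st(p,P)[0].round(4))
print("jar", p)
E
python3 fit.py
```

```text
[ 0.5507 -0.0178  0.1504 -0.0208  0.0294  0.0081]
[[-0.8, 0.1], [-0.0, 0.2], [1.4, 0.6], [-0.2, 1.1], [-1.0, 1.3], [0.9, -0.6], [-3.2, 2.9], [0.9, -0.6], [-0.6, 3.9], [0.0, 0.5], [0.1, -0.5], [0.4, -0.8], [-0.0, 0.6], [0.2, -0.2], [-0.5, 0.4], [0.0, 0.1], [-0.8, 0.4], [-0.4, 0.7], [-1.4, 0.5]]
handle [ 0.4748 -0.171   0.085 ]
seat [ 0.5717 -0.1563  0.012 ]
block [0.5452 0.0187 0.134 ]
mark [ 0.6231 -0.1485  0.104 ]
blk120 [ 0.562 -0.092  0.134]
jar [ 0.55074421 -0.01784531  0.15043051 -0.02076906  0.02940135  0.00805999]
```

Call:
send_rows(plan="0.03 -0.024 0 0 0 2 0.085; 0.06 -0.048 0 0 0 4 0.085; 0.09 -0.071 0 0 0 6 0.085; 0.12 -0.095 0 0 0 8 0.085; 0.15 -0.119 0 0 0 9.2 0.085; 0.18 -0.143 0 0 0 9.2 0.085; 0.21 -0.166 0 0 0 9.2 0.085; 0.24 -0.19 0 0 0 9.2 0.085; 0.27 -0.214 0 0 0 9.2 0.085; 0.3 -0.238 0 0 0 9.2 0.085")

```text
clock: 0.93
position: [0.4045, -0.275, 0.2313]
tool_rot: [-3.142, 0.0, 0.15]
force: [0.8, -0.0, -0.6]
grip_width: 0.0852
finger_force: 0.0
```

Call:
send_rows(plan="0.03 -0.02 0 0 0 0 0.085; 0.06 -0.045 0 0 0 0 0.085; 0.08 -0.06 0 0 0 0 0.06; 0.08 -0.06 0 0 0 0 0.06; 0.08 -0.06 0 0 0 0 0.06; 0.08 -0.06 0 0 0 0 0.06")

```text
clock: 1.43
position: [0.4735, -0.2059, 0.2311]
tool_rot: [3.142, 0.001, 0.15]
force: [-0.0, -1.0, -0.4]
grip_width: 0.0597
finger_force: 0.0
```

```bash
cat >> h.py <<'E'
def delta(target, yaw=None):
    from workcell import observe
    s=observe(); M=R.from_euler("xyz",s["tool_rot"])
    d=M.inv().apply(np.array(target)-s["position"]).round(4)
    t=None if yaw is None else np.degrees((M.inv()*R.from_euler("xyz",[np.pi,0,yaw])).as_rotvec()).round(2)
    return d,t
def ray(f,s,u,v):
    T=np.array(f["tool_from_camera"]); a=np.array([u-f["cx"],v-f["cy"]])/f["fx"]; r=np.hypot(*a)
    d=np.r_[np.sin(r)*a/max(r,1e-9),np.cos(r)]
    M=R.from_euler("xyz",s["tool_rot"]).as_matrix()
    return M@T[:3,3]+s["position"], M@T[:3,:3]@d
def wproj(f,s,P):
    T=np.array(f["tool_from_camera"]);M=R.from_euler("xyz",s["tool_rot"]).as_matrix()
    q=T[:3,:3].T@(M.T@(np.array(P)-s["position"])-T[:3,3]); r=np.arctan2(np.hypot(q[0],q[1]),q[2])
    return np.r_[f["cx"],f["cy"]]+f["fx"]*r*q[:2]/np.hypot(q[0],q[1])
E
python3 - <<'E'
from h import *
from workcell import observe, imaging
import cv2,pickle
s=observe();f=imaging.grab_frame("wrist");pickle.dump((s,f),open("w1.pkl","wb"))
print(s["clock"],s["position"],s["tool_rot"],f["fx"],f["cx"],f["cy"],f["tool_from_camera"])
p=[.5507,-.0178,.1504]
for P in [(-.098,-.14,.098),(0,-.0281,.148),(.052,-.14,.104),(0,-.14,.012)]: print(wproj(f,s,st(p,P)[0]))
cv2.imwrite("pics/w1.png",f["color"][:,:,::-1])
E
```

```text
1.4333 [ 0.47351367 -0.20590379  0.2310591 ] [3.14159117e+00 8.29259969e-04 1.49837848e-01] 371.64829954431775 318.76231381921644 240.1428651066107 [[ 3.92935397e-05 -9.62076087e-01 -2.72781233e-01  6.90272167e-02]
 [ 9.99999910e-01  1.52762226e-04 -3.94731511e-04  7.75237532e-04]
 [ 4.21432415e-04 -2.72781193e-01  9.62076007e-01 -1.42172695e-01]
 [ 0.00000000e+00  0.00000000e+00  0.00000000e+00  1.00000000e+00]]
[272.78170908 220.46543511]
[99.71693216 97.81218567]
[270.048451   21.7328453]
[282.08325446 101.35043263]
```

View pics/w1.png

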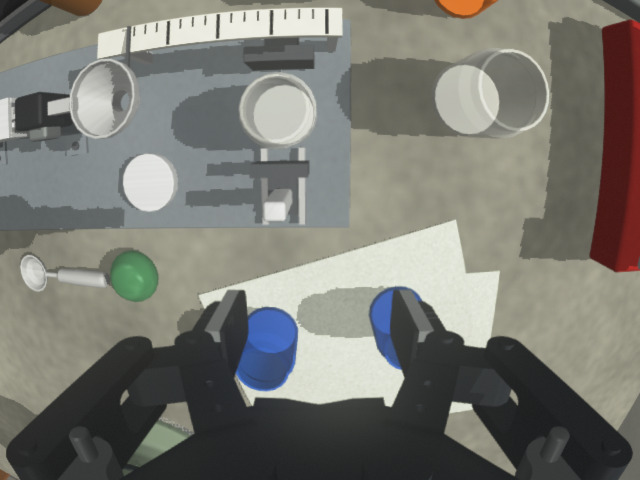

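The wrist view shows the handle top at about (275,211), 9 px further in +x than the fit predicted. The jaw therefore already sits about 8 mm along its travel. The 120 mark is at (271,20), which matches the fit. I'll descend and grip the handle from its sides.

Call:
send_rows(plan="0.014 -0.034 0.03 0 0 0 0.055; 0.014 -0.034 0.06 0 0 0 0.055; 0.014 -0.034 0.09 0 0 0 0.055; 0.014 -0.034 0.12 0 0 0 0.055; 0.014 -0.034 0.145 0 0 0 0.055; 0.014 -0.034 0.165 0 0 0 0.055; 0.014 -0.034 0.165 0 0 0 0.055; 0.014 -0.034 0.165 0 0 0 0.055")

```text
clock: 2.15
position: [0.482, -0.1704, 0.0662]
tool_rot: [-3.141, 0.002, 0.149]
force: [-0.4, -0.2, -0.5]
grip_width: 0.0554
finger_force: 0.0
```

Call:
send_rows(plan="0 0 0 0 0 0 0.01; 0 0 0 0 0 0 0.01; 0 0 0 0 0 0 0.01; 0 0 0 0 0 0 0.01; 0 0 0 0 0 0 0.01; 0 0 0 0 0 0 0.01", grip_force=40)

```text
clock: 2.65
position: [0.4834, -0.1695, 0.0677]
tool_rot: [3.141, -0.002, 0.15]
force: [-3.0, 4.4, 14.0]
grip_width: 0.0173
finger_force: 39.4
```

Call:
send_rows(plan="0.004 0 0 0 0 0 0.01; 0.008 0 0 0 0 0 0.01; 0.011 0 0 0 0 0 0.01; 0.013 0 0 0 0 0 0.01; 0.015 0 0 0 0 0 0.01; 0.017 0 0 0 0 0 0.01; 0.017 0 0 0 0 0 0.01")

```text
clock: 3.23
position: [0.5005, -0.1669, 0.0677]
tool_rot: [3.141, -0.002, 0.15]
force: [-1.0, 3.5, 11.4]
grip_width: 0.0176
finger_force: 39.3
```

Call:
send_rows(plan="0.001 0 0 0 0 0 0.01; 0.002 0 0 0 0 0 0.01; 0.003 0 0 0 0 0 0.01; 0.003 0 0 0 0 0 0.01")

```text
clock: 3.57
position: [0.5032, -0.1665, 0.0677]
tool_rot: [3.141, -0.001, 0.15]
force: [-3.0, 3.5, 13.8]
grip_width: 0.0171
finger_force: 39.5
```

Call:
send_rows(plan="0.001 0 0 0 0 0 0.01; 0.002 0 0 0 0 0 0.01; 0.002 0 0 0 0 0 0.01")

```text
clock: 3.82
position: [0.5051, -0.1662, 0.0677]
tool_rot: [3.141, -0.001, 0.15]
force: [-3.6, 3.9, 13.9]
grip_width: 0.0175
finger_force: 39.5
```

Call:
send_rows(plan="0.001 0 0 0 0 0 0.01; 0.0015 0 0 0 0 0 0.01; 0.0015 0 0 0 0 0 0.01")

```text
clock: 4.07
position: [0.5065, -0.166, 0.0677]
tool_rot: [3.141, -0.001, 0.15]
force: [-3.7, 3.2, 13.8]
grip_width: 0.0176
finger_force: 39.5
```

Call:
send_rows(plan="0.001 0 0 0 0 0 0.01; 0.0015 0 0 0 0 0 0.01; 0.0015 0 0 0 0 0 0.01")

```text
clock: 4.32
position: [0.508, -0.1658, 0.0677]
tool_rot: [3.141, -0.001, 0.15]
force: [-4.3, 4.1, 12.8]
grip_width: 0.0172
finger_force: 39.5
```

Call:
send_rows(plan="0.001 0 0 0 0 0 0.01; 0.0015 0 0 0 0 0 0.01; 0.0015 0 0 0 0 0 0.01")

```text
clock: 4.57
position: [0.5086, -0.1657, 0.0677]
tool_rot: [3.141, 0.0, 0.15]
force: [-8.7, 4.0, 18.4]
grip_width: 0.0175
finger_force: 40.3
```

Call:
send_rows(plan="0.001 0 0 0 0 0 0.01; 0.0015 0 0 0 0 0 0.01; 0.0015 0 0 0 0 0 0.01")

```text
clock: 4.82
position: [0.5088, -0.1657, 0.0677]
tool_rot: [-3.141, 0.003, 0.15]
force: [-17.8, 2.8, 26.7]
grip_width: 0.0173
finger_force: 41.5
```

Call:
send_rows(plan="0 0 0 0 0 0 0.01; 0 0 0 0 0 0 0.01; 0 0 0 0 0 0 0.01; 0 0 0 0 0 0 0.01")

```text
clock: 5.15
position: [0.5088, -0.1657, 0.0676]
tool_rot: [-3.141, 0.003, 0.15]
force: [-18.1, 2.9, 27.6]
grip_width: 0.0177
finger_force: 41.5
```

Call:
send_rows(plan="-0.001 0 0 0 0 0 0.055; -0.0015 0 0 0 0 0 0.055; -0.0015 0 0 0 0 0 0.055; -0.0015 0 0 0 0 0 0.055; -0.0015 0 0 0 0 0 0.055; -0.0015 0 -0.04 0 0 0 0.055; -0.0015 0 -0.08 0 0 0 0.055; -0.0015 0 -0.12 0 0 0 0.055; -0.0015 0 -0.16 0 0 0 0.055; -0.0015 0 -0.18 0 0 0 0.055")

```text
clock: 5.98
position: [0.5101, -0.166, 0.2509]
tool_rot: [3.14, -0.004, 0.15]
force: [-0.1, -0.1, -0.8]
grip_width: 0.0548
finger_force: 0.0
```

Run:
```python
from h import *
from workcell import observe, imaging
import cv2
s=observe();f=imaging.grab_frame("wrist")
print(s["clock"],s["position"],s["tool_rot"])
p=[.5507,-.0178,.1504]
for P in [(-.066,-.14,.098),(0,-.0295,.148),(0,.0360,.156),(.052,-.14,.104),(0,-.14,.092)]: print(wproj(f,s,st(p,P)[0]))
cv2.imwrite("pics/w2.png",f["color"][:,:,::-1])
```

```text
5.9833 [ 0.51012403 -0.16597968  0.25094406] [ 3.13982521 -0.00443157  0.15009725]
[317.11306762 228.04393287]
[158.31324774 154.06369832]
[ 78.12870555 161.70415959]
[316.96615475  80.62435803]
[317.04902516 146.59854629]
```

View pics/w2.png

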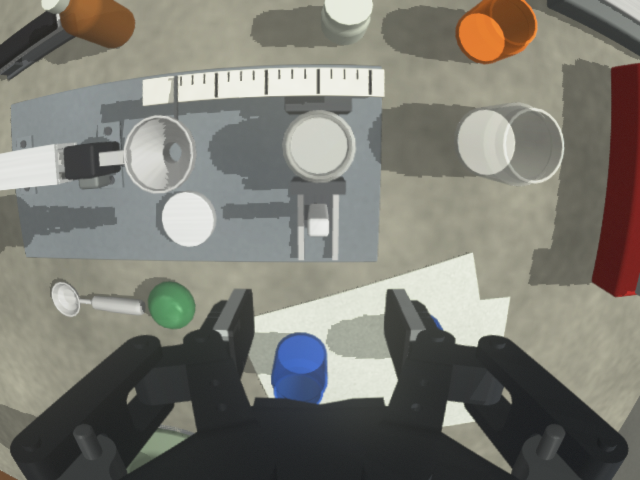

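The jar stands at (319,146), touching both jaws. The pointer reads about 10 mm and the block is near (78,162), both as predicted. I'll go above the block and turn 90°.

Call:
send_rows(plan="0.006 -0.018 0 0 0 7 0.06; 0.012 -0.036 0 0 0 14 0.06; 0.018 -0.054 0 0 0 21 0.06; 0.024 -0.072 0 0 0 28 0.06; 0.03 -0.09 0 0 0 35 0.06; 0.036 -0.108 0 0 0 42 0.06; 0.042 -0.126 0 0 0 49 0.06; 0.048 -0.142 0 0 0 56 0.06; 0.054 -0.16 0 0 0 63 0.06; 0.0613 -0.1757 0 0 0 70 0.06")

```text
clock: 6.87
position: [0.538, 0.0002, 0.2433]
tool_rot: [3.135, 0.007, -0.935]
force: [0.5, -0.4, -0.4]
grip_width: 0.0601
finger_force: 0.0
```

Call:
send_rows(plan="0 0 0 0 0 7 0.06; 0 0 0 0 0 14 0.06; 0 0 0 0 0 20 0.06; 0 0 0 0 0 20 0.06; 0 0 0 0 0 20 0.06")

```text
clock: 7.28
position: [0.5381, 0.0003, 0.2433]
tool_rot: [3.133, 0.003, -1.284]
force: [-0.5, 0.2, -0.4]
grip_width: 0.06
finger_force: 0.0
```

Run:
```python
from h import *
from workcell import observe, imaging
import cv2
s=observe();f=imaging.grab_frame("wrist")
print(s["clock"],s["position"],s["tool_rot"],s["qpos"])
p=[.5507,-.0178,.1504]
for P in [(0,-.0298,.148),(0,.0352,.156),(.013,.0202,.156),(-.013,.0202,.156),(.052,-.14,.104)]: print(wproj(f,s,st(p,P)[0]))
print(delta(st(p,(-.001,.0352,.112))[0],.1504-np.pi/2))
cv2.imwrite("pics/w3.png",f["color"][:,:,::-1])
```

```text
7.2833 [5.38102734e-01 3.42583533e-04 2.43313979e-01] [ 3.13325256e+00  2.97319866e-03 -1.28376638e+00] [-0.72174757  0.51396648  0.87678874  1.83880166 -0.46032875  1.01615441
 -2.50912983]
[312.64184859 167.21423788]
[299.45152513 267.07838234]
[282.28118811 242.83553384]
[322.22227095 248.01119349]
[264.81380974  14.81654443]
(array([-0.0134, -0.0116,  0.1311]), array([0.49, 0.12, 7.77]))
```

View pics/w3.png

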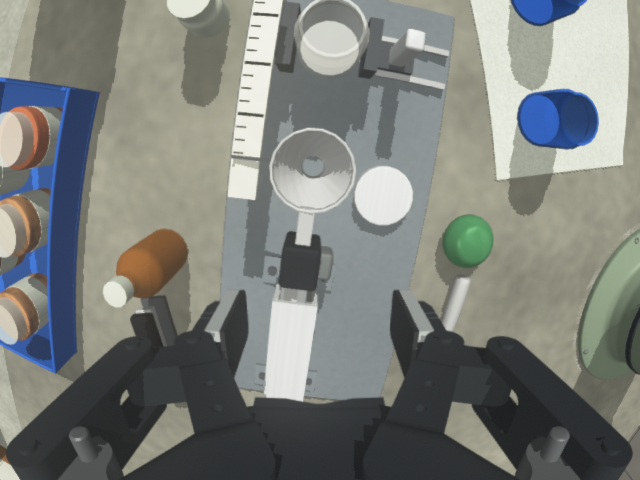

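The turn ran into joint 7's limit. The picture does confirm the block and funnel positions (block top about (302,262), funnel (313,169)). I'll use the opposite half-turn instead.

Call:
send_rows(plan="0 0 0 0 0 -7 0.06; 0 0 0 0 0 -14 0.06; 0 0 0 0 0 -21 0.06; 0 0 0 0 0 -28 0.06; 0 0 0 0 0 -35 0.06; 0 0 0 0 0 -42 0.06; 0 0 0 0 0 -49 0.06; 0 0 0 0 0 -56 0.06; 0 0 0 0 0 -63 0.06; 0 0 0 0 0 -70 0.06")

```text
clock: 8.17
position: [0.538, -0.0002, 0.2433]
tool_rot: [-3.141, 0.009, -0.051]
force: [0.2, 0.3, 0.2]
grip_width: 0.0599
finger_force: 0.0
```

Call:
send_rows(plan="0 0 0 0 0 -7 0.06; 0 0 0 0 0 -14 0.06; 0 0 0 0 0 -21 0.06; 0 0 0 0 0 -28 0.06; 0 0 0 0 0 -35 0.06; 0 0 0 0 0 -42 0.06; 0 0 0 0 0 -49 0.06; 0 0 0 0 0 -56 0.06; 0 0 0 0 0 -63 0.06; 0 0 0 0 0 -70 0.06")

```text
clock: 9.0
position: [0.5381, -0.0002, 0.2435]
tool_rot: [-3.133, 0.002, 1.171]
force: [0.2, 0.8, 0.1]
grip_width: 0.06
finger_force: 0.0
```

Run:
```python
from h import *
s=__import__("workcell").observe(); print(s["clock"],s["position"],s["tool_rot"],s["qpos"])
p=[.5507,-.0178,.1504]
print(delta(st(p,(-.001,.0352,.112))[0],.1504+np.pi/2))
```

```text
9.0 [ 5.38126860e-01 -1.96805133e-04  2.43456707e-01] [-3.13308790e+00  2.34249684e-03  1.17100946e+00] [-0.28744621  0.38238996  0.23721658  1.81883281 -0.10924029  0.96159496
 -0.40314302]
(array([0.0185, 0.0003, 0.1314]), array([ -0.51,  -0.  , -31.52]))
```

Call:
send_rows(plan="0.005 0 0 0 0 -7 0.06; 0.01 0 0 -0.5 0 -14 0.06; 0.0185 0 0 -0.5 0 -21 0.06; 0.0185 0 0 -0.5 0 -28 0.06; 0.0185 0 0 -0.5 0 -31.5 0.06; 0.0185 0 0.02 -0.5 0 -31.5 0.06; 0.0185 0 0.04 -0.5 0 -31.5 0.06; 0.0185 0 0.04 -0.5 0 -31.5 0.06")

```text
clock: 9.67
position: [0.5436, 0.0168, 0.2006]
tool_rot: [-3.137, -0.0, 1.715]
force: [-0.1, -0.9, -0.8]
grip_width: 0.0599
finger_force: 0.0
```

Run:
```python
from h import *
from workcell import observe, imaging
import cv2
s=observe();f=imaging.grab_frame("wrist")
print(s["clock"],s["position"],s["tool_rot"])
p=[.5507,-.0178,.1504]
for P in [(.013,.0502,.156),(-.013,.0502,.156),(.013,.0202,.156),(-.013,.0202,.156),(-.021,.0352,.134)]: print(wproj(f,s,st(p,P)[0]))
print(delta(st(p,(-.001,.0352,.112))[0],.1504+np.pi/2))
cv2.imwrite("pics/w4.png",f["color"][:,:,::-1])
```

```text
9.6667 [0.54355159 0.01675735 0.20061775] [-3.13720769e+00 -3.21668326e-04  1.71463622e+00]
[347.61512064 241.0164642 ]
[297.95553311 241.26903218]
[346.62000669 293.52879882]
[299.28643197 293.77664848]
[287.21924177 255.45782816]
(array([0.    , 0.0005, 0.0903]), array([-0.18, -0.02, -0.4 ]))
```

View pics/w4.png

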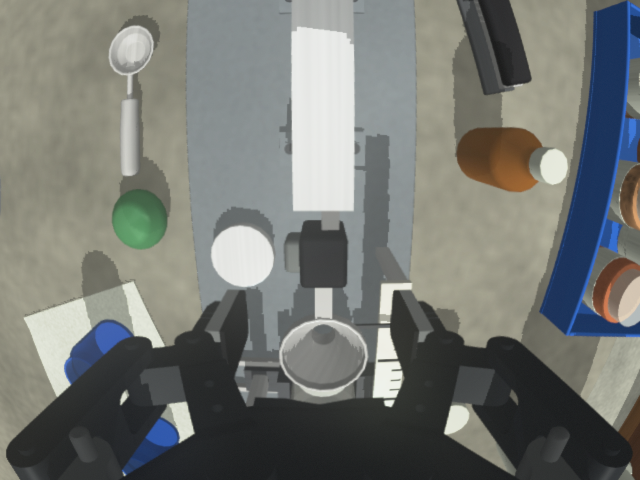

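The picture shows the block top at columns 299–347, rows 236–288. That is laterally as predicted and about 2–3 mm further toward the sleeve. I'll descend with a 2 mm correction.

Call:
send_rows(plan="0.002 0.0005 0.02 -0.2 0 -0.4 0.052; 0.002 0.0005 0.04 -0.2 0 -0.4 0.052; 0.002 0.0005 0.06 -0.2 0 -0.4 0.052; 0.002 0.0005 0.075 -0.2 0 -0.4 0.052; 0.002 0.0005 0.09 -0.2 0 -0.4 0.052; 0.002 0.0005 0.09 -0.2 0 -0.4 0.052; 0.002 0.0005 0.09 -0.2 0 -0.4 0.052")

```text
clock: 10.3
position: [0.5454, 0.019, 0.114]
tool_rot: [3.139, -0.0, 1.721]
force: [-0.0, 0.4, 0.3]
grip_width: 0.0521
finger_force: 0.0
```

Call:
send_rows(plan="0 0 0 0 0 0 0.02; 0 0 0 0 0 0 0.02; 0 0 0 0 0 0 0.02; 0 0 0 0 0 0 0.02; 0 0 0 0 0 0 0.02; 0 0 0 0 0 0 0.02; 0 0 0 0 0 0 0.02", grip_force=40)

```text
clock: 10.88
position: [0.5447, 0.0187, 0.1146]
tool_rot: [3.139, -0.0, 1.72]
force: [-6.8, -1.0, 10.3]
grip_width: 0.0274
finger_force: 40.0
```

The width of 27.4 mm means the button is fully pressed. I'll pull along tool −x.

Call:
send_rows(plan="-0.002 0 0 0 0 0 0.02; -0.006 0 0 0 0 0 0.02; -0.012 0 0 0 0 0 0.02; -0.018 0 0 0 0 0 0.02; -0.024 0 0 0 0 0 0.02; -0.03 0 0 0 0 0 0.02; -0.036 0 0 0 0 0 0.02; -0.042 0 0 0 0 0 0.02; -0.047 0 0 0 0 0 0.02; -0.05 0 0 0 0 0 0.02")

```text
clock: 11.72
position: [0.5522, -0.0312, 0.1145]
tool_rot: [3.139, -0.0, 1.72]
force: [-7.8, 0.5, 9.5]
grip_width: 0.0272
finger_force: 40.0
```

Call:
send_rows(plan="-0.006 0 0 0 0 0 0.02; -0.012 0 0 0 0 0 0.02; -0.018 0 0 0 0 0 0.02; -0.024 0 0 0 0 0 0.02; -0.03 0 0 0 0 0 0.02; -0.036 0 0 0 0 0 0.02; -0.042 0 0 0 0 0 0.02; -0.048 0 0 0 0 0 0.02; -0.053 0 0 0 0 0 0.02; -0.055 0 0 0 0 0 0.02")

```text
clock: 12.55
position: [0.5604, -0.0859, 0.1145]
tool_rot: [3.139, 0.0, 1.72]
force: [-7.4, -0.4, 9.5]
grip_width: 0.0272
finger_force: 40.1
```

Run:
```python
from h import *
from workcell import observe, imaging
import cv2
s=observe(); print(s["clock"],s["position"],s["force"],s["grip_width"])
ims=[]
p=[.5507,-.0178,.1504]
for n,(u,v) in dict(top=(385,225),scene=(285,225)).items():
    f=imaging.grab_frame(n); u0,v0=u-40,v-45
    ims.append(cv2.resize(f["color"][v0:v0+90,u0:u0+65+15,::-1],None,fx=5,fy=5,interpolation=cv2.INTER_CUBIC))
    for e in(.11,.115,.12,.125,.13): print(n,e,((proj(n,st(p,[(0,-.02-e,.148),(.052,-.02-e,.104)]))-[u0,v0]+.5)*5+[400*(n=="scene"),0]).round().tolist())
cv2.imwrite("pics/end.png",np.hstack(ims))
```

```text
12.55 [ 0.56038829 -0.08585589  0.11454451] [-7.40013381 -0.39323251  9.46630115] 0.027229400063507655
top 0.11 [[246.0, 242.0], [214.0, 141.0]]
top 0.115 [[257.0, 240.0], [225.0, 139.0]]
top 0.12 [[268.0, 238.0], [236.0, 137.0]]
top 0.125 [[279.0, 236.0], [246.0, 135.0]]
top 0.13 [[290.0, 234.0], [257.0, 134.0]]
scene 0.11 [[588.0, 106.0], [534.0, 232.0]]
scene 0.115 [[580.0, 102.0], [525.0, 228.0]]
scene 0.12 [[572.0, 98.0], [517.0, 224.0]]
scene 0.125 [[563.0, 94.0], [509.0, 219.0]]
scene 0.13 [[555.0, 90.0], [501.0, 215.0]]
```

View pics/end.png

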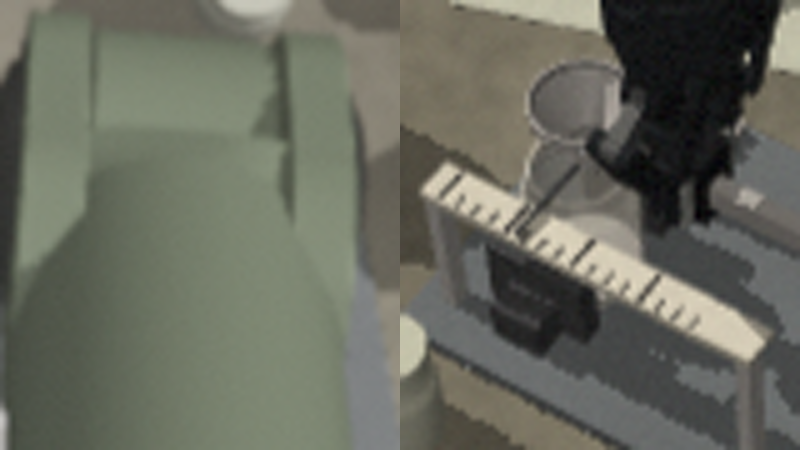

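The scene crop shows the pointer crossing the scale at about (528,226), just short of the 120 mark at (517,222). That puts it at about 114 mm, which agrees with 8 mm at the start plus 106 mm of travel. I'll pull 6 mm more.

Call:
send_rows(plan="-0.003 0 0 0 0 0 0.02; -0.005 0 0 0 0 0 0.02; -0.006 0 0 0 0 0 0.02; -0.006 0 0 0 0 0 0.02; -0.006 0 0 0 0 0 0.02; -0.006 0 0 0 0 0 0.02")

```text
clock: 13.15
position: [0.5612, -0.0914, 0.1146]
tool_rot: [3.139, 0.0, 1.72]
force: [-7.4, -2.1, 8.3]
grip_width: 0.0275
finger_force: 40.0
```

Run:
```python
from h import *
from workcell import observe, imaging
import cv2
s=observe(); print(s["clock"],s["position"],s["force"],s["grip_width"])
f=imaging.grab_frame("scene"); a=f["color"][200:245,245:305,::-1]
cv2.imwrite("pics/end2.png",cv2.resize(a,None,fx=13,fy=13,interpolation=cv2.INTER_LANCZOS4))
```

```text
13.15 [ 0.56120949 -0.09141316  0.11457779] [-7.44377717 -2.11626367  8.27568087] 0.027520506626058174
```

View pics/end2.png

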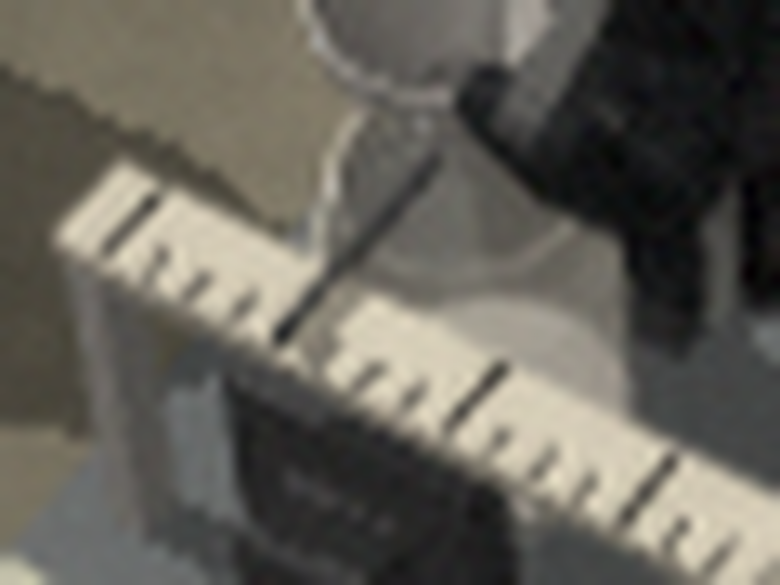

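The pointer now covers the 120 line: its tip is at (283,335), and the midpoint between the 80 and 160 marks is (286,333). Handing in.

```bash
python3 -c "
from workcell import bot; print(bot.job_done())"
```

```text
the job is handed in; nothing more can be done
None
```

I handed the job in at about 13 s with the jar clamped between the jaws and the gripper still holding the boom at the 120 mm mark, its lock button pressed; the hand-in call returned no verdict.

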